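# Breakfast counter: press the coffee plungers home, send back the one that binds

### The job

The three coffee presses are back from the wash with their plungers up: push each plunger slowly down to feel that it runs freely, all the way home, and leave the sound presses standing where they are with their plungers fully down. In one of them the plunger stiffens part-way; do not force it (20 newtons is too much) but stop there, and set that press gently upright in the wooden return tray for the kitchen. Leave everything else on the counter alone.

Things in the scene. Friction and masses are not known exactly. Their poses are not given: they have to be found in the camera images.
- press_1: coffee press 1: round brushed-steel pot 84 mm across, lid top 149 mm above its base, with a black D-shaped handle on one side, about 0.4 kg, empty and loose. Origin: centre of its underside; z up; its own -x axis points from the pot's axis out to the handle (pouring lip at +x)
- handle_1 (a point): grip point on press 1's handle: the upright bar, 80 mm from the pot's axis, 100 mm above the pot's underside. The bar is 18 mm wide across (along the press's y, where fingers can close on it from above), 14 mm thick (along x), and runs from 45 to 125 mm above the underside with nothing above it; 31 mm of free space between bar and pot. Axes as the press's
- knob_1: black round knob on press 1's plunger rod, 28 mm across, 24 mm high, over the pot's axis. Origin: centre of its flat top, which stands 267 mm above the pot's underside with the plunger right up and 182 mm when fully home. To be pushed on its flat top with shut fingers, not pinched. Axes as the press's
- plunger_1 (a joint): push-in of press 1's plunger, m: 0 right up, 0.085 home. Sound: an even push of 2 to 6 N, soft stop from 83 mm (+2.5 N/mm; hard at 90), stays down. Faulty (which one cannot be seen): the push climbs by about 1 N/mm from somewhere between 25 and 55 mm, and when let go it rises back to about there. Over 20 N on a knob is forcing it
- press_2: coffee press 2: round brushed-steel pot 84 mm across, lid top 149 mm above its base, with a black D-shaped handle on one side, about 0.4 kg, empty and loose. Origin: centre of its underside; z up; its own -x axis points from the pot's axis out to the handle (pouring lip at +x)
- handle_2 (a point): grip point on press 2's handle: the upright bar, 80 mm from the pot's axis, 100 mm above the pot's underside. The bar is 18 mm wide across (along the press's y, where fingers can close on it from above), 14 mm thick (along x), and runs from 45 to 125 mm above the underside with nothing above it; 31 mm of free space between bar and pot. Axes as the press's
- knob_2: black round knob on press 2's plunger rod, 28 mm across, 24 mm high, over the pot's axis. Origin: centre of its flat top, which stands 267 mm above the pot's underside with the plunger right up and 182 mm when fully home. To be pushed on its flat top with shut fingers, not pinched. Axes as the press's
- plunger_2 (a joint): push-in of press 2's plunger, m: 0 right up, 0.085 home. Sound: an even push of 2 to 6 N, soft stop from 83 mm (+2.5 N/mm; hard at 90), stays down. Faulty (which one cannot be seen): the push climbs by about 1 N/mm from somewhere between 25 and 55 mm, and when let go it rises back to about there. Over 20 N on a knob is forcing it
- press_3: coffee press 3: round brushed-steel pot 84 mm across, lid top 149 mm above its base, with a black D-shaped handle on one side, about 0.4 kg, empty and loose. Origin: centre of its underside; z up; its own -x axis points from the pot's axis out to the handle (pouring lip at +x)
- handle_3 (a point): grip point on press 3's handle: the upright bar, 80 mm from the pot's axis, 100 mm above the pot's underside. The bar is 18 mm wide across (along the press's y, where fingers can close on it from above), 14 mm thick (along x), and runs from 45 to 125 mm above the underside with nothing above it; 31 mm of free space between bar and pot. Axes as the press's
- knob_3: black round knob on press 3's plunger rod, 28 mm across, 24 mm high, over the pot's axis. Origin: centre of its flat top, which stands 267 mm above the pot's underside with the plunger right up and 182 mm when fully home. To be pushed on its flat top with shut fingers, not pinched. Axes as the press's
- plunger_3 (a joint): push-in of press 3's plunger, m: 0 right up, 0.085 home. Sound: an even push of 2 to 6 N, soft stop from 83 mm (+2.5 N/mm; hard at 90), stays down. Faulty (which one cannot be seen): the push climbs by about 1 N/mm from somewhere between 25 and 55 mm, and when let go it rises back to about there. Over 20 N on a knob is forcing it
- tray: return tray for the kitchen: square dark wooden tray, 200 x 200 mm outside, rim 20 mm high and 6 mm thick, floor 6 mm thick, fixed. Origin: centre of its underside; x and y along its sides
- tray_floor (a point): centre of the tray's floor, on its upper side, 6 mm above the counter
- ramekin: small white cup, 68 mm across, 42 mm high; bystander, to be left alone. Origin: centre of its underside
- sugar_bowl: small blue bowl, 72 mm across, 45 mm high; bystander, to be left alone. Origin: centre of its underside
- spoon: steel spoon lying down, 140 mm long; bystander, to be left alone. Origin: on its underside, about mid-length
- bowl: white bowl, 120 mm across, 60 mm high; bystander, to be left alone. Origin: centre of its underside
- mug_white: white mug, 80 mm across, 92 mm high; bystander, to be left alone. Origin: centre of its underside
- mug_grey: grey mug, 80 mm across, 92 mm high; bystander, to be left alone. Origin: centre of its underside
- jar: amber glass jar with a steel cap, 76 mm across, 110 mm high; bystander, to be left alone. Origin: centre of its underside

How it is judged:
By the outcome, as a careful person would: the job done as asked, in the order asked, and still so for the second after the job is handed in, with the robot touching nothing.
It also fails if it takes over 72 s, if anything falls off the work surface, if the arm or the gripper's body presses on something with over 40 N, if the wrist force passes 120 N, or if a joint passes its speed limit or range.

### The arm

A 6-joint arm with a two-finger parallel gripper is mounted at the origin on the work surface. World frame = base frame: x ahead of the robot, y to its left, z up, the work surface at z = 0. Lengths are in m, angles in rad, forces in N, time in s.
With the tool pointing down it reaches from about 0.35 to 0.775 m from the base axis. Payload 7.3 kg.
Tool frame: the origin (TCP) lies midway between the tips of the shut fingers; the grasp point (between the pads) lies 19 mm behind it; z points along the fingers, y is the direction in which the jaws open and shut (so a half turn about z gives the same grasp; the last joint's range is limited). The gripper opens to 92 mm and grips with 3 to 60 N. Pads are 19 mm wide; open, the fingers measure 130 mm over their backs; the gripper's body (75 mm by 190 mm) begins 47 mm behind the grasp point.
Start: joints at [1.06, 0.342, 1.524, -0, 1.275, -0.146], TCP at [0.187, 0.49, 0.227] pointing down, gripper open.
Joint ranges: [-2.53, 2.53], [-0.77, 2.02], [0.04, 2.7], [-1, 4.14], [0.28, 2.66], [-3.11, 3.11]. Speed limits (rad/s): [2.57, 2.57, 3.14, 3.14, 3.14, 3.14].

### API

Orientations are given as [roll, pitch, yaw] about the fixed x, y, z axes, in that order (R = Rz(yaw) Ry(pitch) Rx(roll)).
In Python, from cell import robot, imaging gives the robot as it stands. The module is installed in compiled form; this text tells all that it offers.
- The arm moves only by the tool send_rows, never from a script. Its argument "plan" is a list of rows, each a list of 3 entries, a list of its own where there are three numbers: the shift along the world's x, y, z in m, then the turn, a rotation vector about the world's x, y, z in rad, then the closure in counts, from 0 (fully open) to 255 (shut). A call has 1 to 20 rows; each row shifts and turns the commanded pose from where the row before left it; what a row does not reach is not made up. A row lasts 1/10 s, in which the tool goes at most 50 mm and 8.59 degrees, less where a joint would pass 70% of its speed; a pose out of reach is approached as far as the arm can. A call is refused whole if a number of a shift passes 0.05 or a number of a turn 0.15, either way. A call with a gripper value outside its range is refused whole. The fingers move at their own pace and stop on an object; "newtons" is the grip in N (left out, the last holds). Time passes only in rows, so rows that do not move let the fingers close. It gives the time, the measured TCP pose, the force and the opening at its end, in the units of the state.
- robot.observe(): the state, without advancing time (a new reading comes with each control period).
- imaging.read_camera(name): name is "scene" or "top"; returns a dict with "pixels" (480x640x3 uint8, red, green, blue), "fx", "fy", "cx", "cy" (pixels), "world_from_camera" (4x4, takes a point from camera to world coordinates). Camera axes: x right, y down, z forward; pixel columns grow to the right and rows downward; lengths in m; the calibration is good to about 2 mm. A picture is of the moment at which its call begins. There is no depth.
- robot.hand_in(): hands the job in, once; it reports no verdict.
The state is a dict: "time": time; "qpos": joint angles; "qvel": joint speeds; "joint_efforts": joint torques, N m; "tool_pos": TCP position; "tool_rot": TCP orientation; "contact_force": force on the tool from outside, world axes, zero at the start; "torque": the same for the moment, N m; "opening": finger opening in m.
Only numpy, scipy, OpenCV 4.12 (cv2) and the standard library are available. Lean on these libraries where they do the work, as an engineer would, in place of code of your own. Each camera call takes 0.05 s, during which the arm holds its last target.

## Working session

There is one attempt and no reset: what is moved stays moved. The work goes in short steps, Python scripts to look and compute and a tool call to move; the robot and the scene stay as the last step left them, time stands still between calls to the robot, and variables do not carry over. Pictures are saved under pics/ and viewed, and the job is handed in when it is done.

Besides the shell and the picture viewer there is one more tool, called after "Request:" by a JSON object that holds its "fn" and its "kwargs", one argument or row to a line. send_rows: Moves the arm, as the interface text tells. Its arguments: {"type":"object","properties":{"plan":{"type":"array"},"newtons":{"type":"number"}},"required":["plan"]}

```bash
mkdir -p pics
python3 - <<'E'
from cell import robot, imaging
import cv2
print(robot.observe())
for n in ("scene","top"):
    c=imaging.read_camera(n); cv2.imwrite(f"pics/{n}0.png",c["pixels"][:,:,::-1])
    print(n,c["fx"],c["fy"],c["cx"],c["cy"],c["world_from_camera"].round(4).tolist())
E
```

```text
{'time': 0.0, 'qpos': array([ 1.06000261e+00,  3.42723518e-01,  1.52502923e+00, -1.39069021e-05,
        1.27537337e+00, -1.45958814e-01]), 'qvel': array([-3.10409935e-04, -6.61388256e-05,  1.01419978e-03,  1.74232039e-05,
       -4.75786969e-04,  1.06196607e-03]), 'joint_efforts': array([ 1.15997234e-03, -4.31248677e+01, -2.44226342e+01,  7.18008773e-02,
        5.61328093e-02, -1.44677829e-04]), 'tool_pos': array([0.18707982, 0.4901021 , 0.22604028]), 'tool_rot': array([-3.14007356e+00, -2.09871755e-04,  2.77676165e+00]), 'contact_force': array([-0.35501105,  0.32512922,  0.1024926 ]), 'torque': array([ 0.0349786 ,  0.04300808, -0.01584034]), 'opening': 0.09196082319231684}
scene 447.26249137836913 447.26249137836913 323.318295786874 236.81456910947097 [[-0.9979, 0.0526, -0.0385, 0.602], [0.0649, 0.8533, -0.5174, 0.5836], [0.0056, -0.5188, -0.8549, 1.1435], [0.0, 0.0, 0.0, 1.0]]
top 555.7323883299479 555.7323883299479 314.2226445247145 237.64865213928144 [[-0.0158, -0.9955, 0.0939, 0.4478], [-0.9994, 0.0186, 0.0286, -0.013], [-0.0302, -0.0934, -0.9952, 1.4505], [0.0, 0.0, 0.0, 1.0]]
```

View pics/scene0.png

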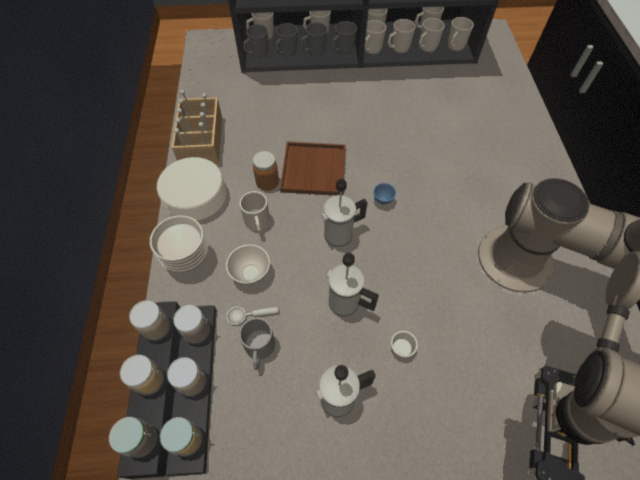

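View pics/top0.png

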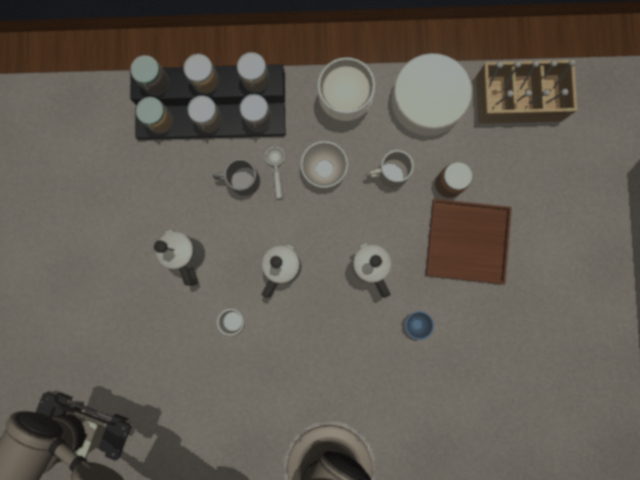

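The scene view shows the presses at about (340,225), (347,290), (340,390) and the tray at (314,168). In the top view they are at (372,264), (281,265), (174,250), with the tray at (469,242). Next I'll zoom in on each.

```bash
cat > h.py <<'E'
import numpy as np, cv2
from cell import robot, imaging
def ray(c,u,v):
    T=c["world_from_camera"]; d=T[:3,:3]@np.array([(u-c["cx"])/c["fx"],(v-c["cy"])/c["fy"],1.0]); return T[:3,3],d
def onz(c,u,v,z):
    o,d=ray(c,u,v); return o+d*(z-o[2])/d[2]
def tri(r1,r2):
    A=[];b=[]
    M=np.zeros((3,3));y=np.zeros(3)
    for o,d in (r1,r2):
        d=d/np.linalg.norm(d);P=np.eye(3)-np.outer(d,d);M+=P;y+=P@o
    p=np.linalg.solve(M,y)
    return p,[np.linalg.norm((np.eye(3)-np.outer(d,d)/(d@d))@(p-o)) for o,d in (r1,r2)]
def proj(c,p):
    T=c["world_from_camera"]; q=T[:3,:3].T@(np.array(p)-T[:3,3]); return np.array([c["fx"]*q[0]/q[2]+c["cx"],c["fy"]*q[1]/q[2]+c["cy"]])
E
python3 - <<'E'
from h import *
c=imaging.read_camera("top");p=c["pixels"][:,:,::-1]
r=p[210:310,130:400]; cv2.imwrite("pics/topcrop.png",cv2.resize(r,None,fx=2.95,fy=2.95,interpolation=cv2.INTER_CUBIC))
s=imaging.read_camera("scene");q=s["pixels"][:,:,::-1]
r=q[170:420,300:400]; r=np.hstack([r[:130],r[120:250]]); cv2.imwrite("pics/scenecrop.png",cv2.resize(r,None,fx=4,fy=4,interpolation=cv2.INTER_CUBIC))
for n,im,boxes in(("top",p,[(150,225,200,300),(255,240,305,305),(350,240,400,305)]),("scene",q,[(310,355,385,425),(320,245,390,320),(320,170,380,250)])):
  g=im.max(axis=2)
  for b in boxes:
    m=(g[b[1]:b[3],b[0]:b[2]]<48).astype(np.uint8)
    k,l,st,ce=cv2.connectedComponentsWithStats(m)
    for i in range(1,k):
      if st[i,4]>25: print(n,b,(ce[i]+b[:2]).round(1),st[i,:5]+np.array([b[0],b[1],0,0,0]))
E
```

```text
top (150, 225, 200, 300) [160.1 247.2] [156 242  11   9  30]
top (150, 225, 200, 300) [190.4 276.8] [185 267  12  18  96]
top (255, 240, 305, 305) [270.9 290.5] [266 284  10  13  40]
top (350, 240, 400, 305) [380.3 289.6] [376 283  11  13  43]
scene (310, 355, 385, 425) [366.6 381.7] [361 376  13  12  81]
scene (320, 245, 390, 320) [348.4 259.8] [343 254  11  12  60]
scene (320, 245, 390, 320) [368.1 303.2] [358 297  19  13 115]
scene (320, 170, 380, 250) [340.6 185.3] [336 180  10  12  77]
scene (320, 170, 380, 250) [360.8 210.1] [354 201  12  20 125]
```

View pics/topcrop.png

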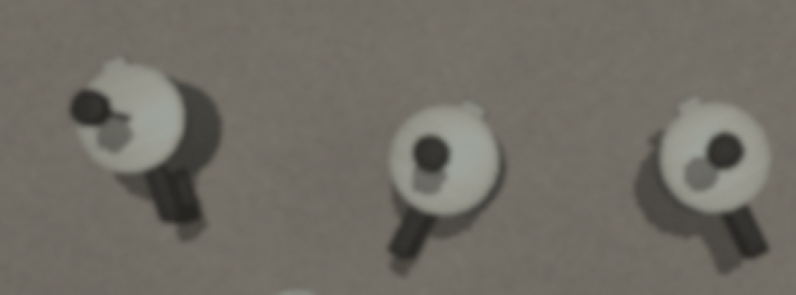

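View pics/scenecrop.png

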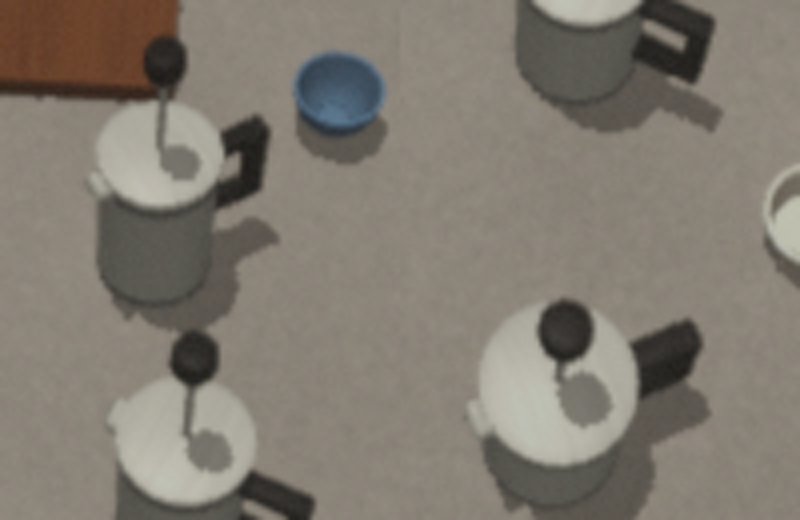

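```bash
cat >> h.py <<'E'
def blob(im,b,thr,near):
    g=im.max(axis=2)[b[1]:b[3],b[0]:b[2]]
    m=(g<thr).astype(np.uint8); k,l,st,ce=cv2.connectedComponentsWithStats(m)
    best=min((i for i in range(1,k) if st[i,4]>20),key=lambda i:np.hypot(*(ce[i]+b[:2]-near)))
    return ce[best]+b[:2],st[best,2:5]
E
python3 - <<'E'
from h import *
c=imaging.read_camera("top");s=imaging.read_camera("scene");P=c["pixels"];S=s["pixels"]
K=dict(A=((160,246),(341,373)),B=((276,262),(348,260)),C=((376,261),(341,185)))
H=dict(A=(190,277),B=(271,290),C=(380,290))
L=dict(A=(174,250),B=(280.5,264),C=(372.4,263.6))
for n,(t,sc) in K.items():
    r=9
    bt,st=blob(P,(t[0]-r,t[1]-r,t[0]+r,t[1]+r),70,np.array(t))
    bs,ss=blob(S,(sc[0]-r,sc[1]-r,sc[0]+r,sc[1]+r),70,np.array(sc))
    p,res=tri(ray(c,*bt),ray(s,*bs))
    print(n,"knob px",bt.round(1),st,bs.round(1),ss,"tri",p.round(4),np.round(res,4),"onz top .258",onz(c,*bt,.258).round(4),"scene",onz(s,*bs,.258).round(4))
    # lid: bright mask contour ellipse
    b=np.array(L[n]).astype(int);R=28
    g=P[b[1]-R:b[1]+R,b[0]-R:b[0]+R].astype(float).mean(axis=2)
    m=(g>130).astype(np.uint8)
    m=cv2.morphologyEx(m,cv2.MORPH_OPEN,cv2.getStructuringElement(cv2.MORPH_ELLIPSE,(9,9)))
    cs,_=cv2.findContours(m,cv2.RETR_EXTERNAL,cv2.CHAIN_APPROX_NONE); cc=max(cs,key=cv2.contourArea)
    (x,y),rad=cv2.minEnclosingCircle(cc)
    print("  lid",x+b[0]-R,y+b[1]-R,rad,onz(c,x+b[0]-R,y+b[1]-R,.149).round(4),"g range",g.min(),g.max())
# tray
hsv=cv2.cvtColor(P,cv2.COLOR_RGB2HSV)
b=(410,190,525,295);m=((hsv[...,1]>90))[b[1]:b[3],b[0]:b[2]].astype(np.uint8)
cs,_=cv2.findContours(m,cv2.RETR_EXTERNAL,cv2.CHAIN_APPROX_NONE);cc=max(cs,key=cv2.contourArea)
rc=cv2.minAreaRect(cc);bx=cv2.boxPoints(rc)+b[:2];w=np.array([onz(c,*q,.02) for q in bx]);print("tray",w.round(3).tolist(),w.mean(0),np.linalg.norm(w-np.roll(w,1,0),axis=1))
E
```

```text
A knob px [160.3 246.4] [ 14  11 121] [340.9 372.4] [ 13  15 144] tri [0.5477 0.3578 0.2523] [0.0002 0.0002] onz top .258 [0.5475 0.356  0.258 ] scene [0.5479 0.3593 0.258 ]
  lid 173.30471420288086 249.25757598876953 17.823331832885742 [0.5492 0.3585 0.149 ] g range 38.666666666666664 157.33333333333334
B knob px [275.5 261.9] [10 11 94] [348.1 259.1] [ 11  14 118] tri [0.5097 0.1061 0.2516] [0. 0.] onz top .258 [0.5093 0.1055 0.258 ] scene [0.5104 0.1095 0.258 ]
  lid 283.0 263.07353019714355 17.95444107055664 [0.512  0.0987 0.149 ] g range 40.0 158.0
C knob px [375.1 261. ] [11 11 93] [339.9 186.2] [ 14  15 127] tri [ 0.509  -0.1096  0.2411] [0.0006 0.0006] onz top .258 [ 0.5076 -0.1081  0.258 ] scene [ 0.5114 -0.0968  0.258 ]
  lid 366.5 255.5 14.159902572631836 [ 0.5263 -0.0972  0.149 ] g range 39.666666666666664 157.33333333333334
tray [[0.481, -0.254, 0.02], [0.679, -0.282, 0.02], [0.653, -0.482, 0.02], [0.456, -0.452, 0.02]] [ 0.56741538 -0.36759021  0.02      ] [0.20010706 0.20039769 0.20259168 0.19931562]
```

Run:
```python
from h import *
c=imaging.read_camera("top");s=imaging.read_camera("scene")
f=lambda x,y:(x/2.95+130-.5,y/2.95+210-.5)
for n,l,h,lip in(("A",(131,118),(182,205),0),("B",(444,160),(405,242),0),("C",(715,158),(746,238),0)):
    L=onz(c,*f(*l),.149);H=onz(c,*f(*h),.125);d=H-L;print(n,L.round(4),H.round(4),"dist",np.hypot(*d[:2]).round(4),"handle ang deg",np.degrees(np.arctan2(d[1],d[0])).round(1))
```

```text
A [0.5486 0.3571 0.149 ] [0.4788 0.3216 0.125 ] dist 0.0783 handle ang deg -153.0
B [0.5105 0.1058 0.149 ] [0.4461 0.1402 0.125 ] dist 0.0731 handle ang deg 151.9
C [ 0.5084 -0.1093  0.149 ] [ 0.4449 -0.1342  0.125 ] dist 0.0682 handle ang deg -158.6
```

Request:
{"fn": "send_rows", "kwargs": {
  "plan": [
    [[0.0, 0.0, 0.03], [0, 0, 0], 255],
    [[0.036, -0.013, 0.03], [0, 0, 0], 255],
    [[0.036, -0.013, 0.02], [0, 0, 0], 255],
    [[0.036, -0.013, 0.01], [0, 0, 0], 255],
    [[0.036, -0.013, 0], [0, 0, 0], 255],
    [[0.036, -0.013, 0], [0, 0, 0], 255],
    [[0.036, -0.013, 0], [0, 0, 0], 255],
    [[0.036, -0.013, 0], [0, 0, 0], 255],
    [[0.036, -0.013, 0], [0, 0, 0], 255],
    [[0.036, -0.013, 0], [0, 0, 0], 255],
    [[0.036, -0.016, 0], [0, 0, 0], 255],
    [[0, 0, 0], [0, 0, 0], 255],
    [[0, 0, 0], [0, 0, 0], 255]
  ]
}}

```text
time: 1.7
tool_pos: [0.5477, 0.3569, 0.3159]
tool_rot: [-3.141, -0.001, 2.775]
contact_force: [-0.3, 0.1, -0.3]
opening: 0.0005
```

Request:
{"fn": "send_rows", "kwargs": {
  "plan": [
    [[0, 0, -0.02], [0, 0, 0], 255],
    [[0, 0, -0.015], [0, 0, 0], 255],
    [[0, 0, -0.005], [0, 0, 0], 255],
    [[0, 0, -0.003], [0, 0, 0], 255],
    [[0, 0, -0.003], [0, 0, 0], 255],
    [[0, 0, -0.003], [0, 0, 0], 255],
    [[0, 0, -0.003], [0, 0, 0], 255],
    [[0, 0, -0.003], [0, 0, 0], 255]
  ]
}}

```text
time: 2.5
tool_pos: [0.5473, 0.3575, 0.2618]
tool_rot: [3.141, 0.0, 2.777]
contact_force: [-0.0, 0.3, 0.4]
opening: 0.0003
```

Request:
{"fn": "send_rows", "kwargs": {
  "plan": [
    [[0, 0, -0.003], [0, 0, 0], 255],
    [[0, 0, -0.002], [0, 0, 0], 255]
  ]
}}

```text
time: 2.7
tool_pos: [0.5475, 0.3575, 0.2574]
tool_rot: [3.141, 0.001, 2.777]
contact_force: [-1.3, -1.1, 4.8]
opening: 0.0007
```

Request:
{"fn": "send_rows", "kwargs": {
  "plan": [
    [[0, 0, -0.002], [0, 0, 0], 255],
    [[0, 0, -0.002], [0, 0, 0], 255],
    [[0, 0, -0.002], [0, 0, 0], 255],
    [[0, 0, -0.002], [0, 0, 0], 255]
  ]
}}

```text
time: 3.1
tool_pos: [0.5474, 0.3575, 0.2494]
tool_rot: [3.141, 0.001, 2.777]
contact_force: [-1.1, -0.5, 4.5]
opening: 0.0004
```

Request:
{"fn": "send_rows", "kwargs": {
  "plan": [
    [[0, 0, -0.002], [0, 0, 0], 255],
    [[0, 0, -0.002], [0, 0, 0], 255]
  ]
}}

```text
time: 3.3
tool_pos: [0.5474, 0.3576, 0.2455]
tool_rot: [3.141, 0.001, 2.777]
contact_force: [-0.7, -0.2, 4.8]
opening: 0.0002
```

Request:
{"fn": "send_rows", "kwargs": {
  "plan": [
    [[0, 0, -0.002], [0, 0, 0], 255],
    [[0, 0, -0.002], [0, 0, 0], 255]
  ]
}}

```text
time: 3.5
tool_pos: [0.5474, 0.3575, 0.2415]
tool_rot: [3.141, 0.001, 2.777]
contact_force: [-1.1, -1.1, 5.4]
opening: 0.0005
```

Force is even at about 5 N at 25 mm down. I'm continuing in 4 mm readings.

Request:
{"fn": "send_rows", "kwargs": {
  "plan": [
    [[0, 0, -0.002], [0, 0, 0], 255],
    [[0, 0, -0.002], [0, 0, 0], 255]
  ]
}}

```text
time: 3.7
tool_pos: [0.5474, 0.3575, 0.2375]
tool_rot: [3.141, 0.001, 2.777]
contact_force: [-1.3, -0.7, 4.3]
opening: 0.0008
```

Request:
{"fn": "send_rows", "kwargs": {
  "plan": [
    [[0, 0, -0.002], [0, 0, 0], 255],
    [[0, 0, -0.002], [0, 0, 0], 255]
  ]
}}

```text
time: 3.9
tool_pos: [0.5474, 0.3575, 0.2335]
tool_rot: [3.141, 0.001, 2.777]
contact_force: [-1.0, 0.2, 6.0]
opening: 0.0003
```

Request:
{"fn": "send_rows", "kwargs": {
  "plan": [
    [[0, 0, -0.002], [0, 0, 0], 255],
    [[0, 0, -0.002], [0, 0, 0], 255]
  ]
}}

```text
time: 4.1
tool_pos: [0.5474, 0.3575, 0.2294]
tool_rot: [3.141, 0.001, 2.777]
contact_force: [-1.5, -1.0, 5.6]
opening: 0.0001
```

Request:
{"fn": "send_rows", "kwargs": {
  "plan": [
    [[0, 0, -0.002], [0, 0, 0], 255],
    [[0, 0, -0.002], [0, 0, 0], 255]
  ]
}}

```text
time: 4.3
tool_pos: [0.5474, 0.3575, 0.2254]
tool_rot: [3.141, 0.001, 2.777]
contact_force: [-2.0, -0.8, 4.8]
opening: 0.0006
```

Request:
{"fn": "send_rows", "kwargs": {
  "plan": [
    [[0, 0, -0.002], [0, 0, 0], 255],
    [[0, 0, -0.002], [0, 0, 0], 255]
  ]
}}

```text
time: 4.5
tool_pos: [0.5474, 0.3575, 0.2214]
tool_rot: [3.141, 0.001, 2.777]
contact_force: [-1.4, -1.1, 5.5]
opening: 0.0002
```

Request:
{"fn": "send_rows", "kwargs": {
  "plan": [
    [[0, 0, -0.002], [0, 0, 0], 255],
    [[0, 0, -0.002], [0, 0, 0], 255]
  ]
}}

```text
time: 4.7
tool_pos: [0.5474, 0.3576, 0.2174]
tool_rot: [3.141, 0.001, 2.777]
contact_force: [-1.2, -0.8, 5.4]
opening: 0.0006
```

Request:
{"fn": "send_rows", "kwargs": {
  "plan": [
    [[0, 0, -0.002], [0, 0, 0], 255],
    [[0, 0, -0.002], [0, 0, 0], 255]
  ]
}}

```text
time: 4.9
tool_pos: [0.5474, 0.3576, 0.2134]
tool_rot: [3.141, 0.001, 2.777]
contact_force: [-0.8, -0.5, 5.2]
opening: 0.0005
```

Request:
{"fn": "send_rows", "kwargs": {
  "plan": [
    [[0, 0, -0.002], [0, 0, 0], 255],
    [[0, 0, -0.002], [0, 0, 0], 255]
  ]
}}

```text
time: 5.1
tool_pos: [0.5474, 0.3575, 0.2094]
tool_rot: [3.141, 0.001, 2.777]
contact_force: [-2.0, -1.4, 5.4]
opening: 0.0004
```

Request:
{"fn": "send_rows", "kwargs": {
  "plan": [
    [[0, 0, -0.002], [0, 0, 0], 255],
    [[0, 0, -0.002], [0, 0, 0], 255],
    [[0, 0, -0.002], [0, 0, 0], 255]
  ]
}}

```text
time: 5.4
tool_pos: [0.5474, 0.3575, 0.2034]
tool_rot: [3.141, 0.001, 2.777]
contact_force: [-1.9, 0.6, 5.8]
opening: 0.0004
```

Request:
{"fn": "send_rows", "kwargs": {
  "plan": [
    [[0, 0, -0.002], [0, 0, 0], 255],
    [[0, 0, -0.002], [0, 0, 0], 255],
    [[0, 0, -0.002], [0, 0, 0], 255],
    [[0, 0, -0.002], [0, 0, 0], 255]
  ]
}}

```text
time: 5.8
tool_pos: [0.5474, 0.3575, 0.1954]
tool_rot: [3.141, 0.001, 2.777]
contact_force: [-1.3, -1.2, 5.4]
opening: 0.0005
```

Request:
{"fn": "send_rows", "kwargs": {
  "plan": [
    [[0, 0, -0.002], [0, 0, 0], 255],
    [[0, 0, -0.002], [0, 0, 0], 255],
    [[0, 0, -0.002], [0, 0, 0], 255]
  ]
}}

```text
time: 6.1
tool_pos: [0.5474, 0.3575, 0.1894]
tool_rot: [3.141, 0.001, 2.777]
contact_force: [-1.3, 0.4, 4.8]
opening: 0.0005
```

Request:
{"fn": "send_rows", "kwargs": {
  "plan": [
    [[0, 0, -0.002], [0, 0, 0], 255],
    [[0, 0, -0.002], [0, 0, 0], 255]
  ]
}}

```text
time: 6.3
tool_pos: [0.5474, 0.3575, 0.1854]
tool_rot: [3.141, 0.001, 2.777]
contact_force: [-1.4, -0.5, 4.4]
opening: 0.0005
```

Request:
{"fn": "send_rows", "kwargs": {
  "plan": [
    [[0, 0, -0.001], [0, 0, 0], 255],
    [[0, 0, -0.001], [0, 0, 0], 255]
  ]
}}

```text
time: 6.5
tool_pos: [0.5475, 0.3575, 0.1834]
tool_rot: [3.141, 0.001, 2.777]
contact_force: [-1.7, -1.5, 6.7]
opening: 0.0003
```

Request:
{"fn": "send_rows", "kwargs": {
  "plan": [
    [[0, 0, -0.001], [0, 0, 0], 255],
    [[0, 0, -0.001], [0, 0, 0], 255],
    [[0, 0, 0], [0, 0, 0], 255]
  ]
}}

```text
time: 6.8
tool_pos: [0.5475, 0.3576, 0.1819]
tool_rot: [3.14, 0.001, 2.777]
contact_force: [-2.3, -0.7, 8.2]
opening: 0.0002
```

Request:
{"fn": "send_rows", "kwargs": {
  "plan": [
    [[0, 0, -0.001], [0, 0, 0], 255],
    [[0, 0, 0], [0, 0, 0], 255]
  ]
}}

```text
time: 7.0
tool_pos: [0.5476, 0.3576, 0.1813]
tool_rot: [3.14, 0.001, 2.777]
contact_force: [-2.4, -0.9, 9.8]
opening: 0.0003
```

Request:
{"fn": "send_rows", "kwargs": {
  "plan": [
    [[0, 0, 0.003], [0, 0, 0], 255],
    [[0, 0, 0.015], [0, 0, 0], 255],
    [[0, 0, 0.05], [0, 0, 0], 255],
    [[0, 0, 0.045], [0, 0, 0], 255],
    [[-0.006, -0.042, 0], [0, 0, 0], 255],
    [[-0.006, -0.042, 0], [0, 0, 0], 255],
    [[-0.006, -0.042, 0], [0, 0, 0], 255],
    [[-0.006, -0.042, 0], [0, 0, 0], 255],
    [[-0.006, -0.042, 0], [0, 0, 0], 255],
    [[-0.008, -0.042, 0], [0, 0, 0], 255],
    [[0, 0, 0], [0, 0, 0], 255],
    [[0, 0, 0], [0, 0, 0], 255]
  ]
}}

```text
time: 8.2
tool_pos: [0.5093, 0.1047, 0.2926]
tool_rot: [3.141, -0.0, 2.775]
contact_force: [0.8, 0.4, 0.3]
opening: 0.0001
```

Run:
```python
from h import *
s=imaging.read_camera("scene");cv2.imwrite("pics/s1.png",s["pixels"][:,:,::-1])
```

```text
(no output)
```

View pics/s1.png

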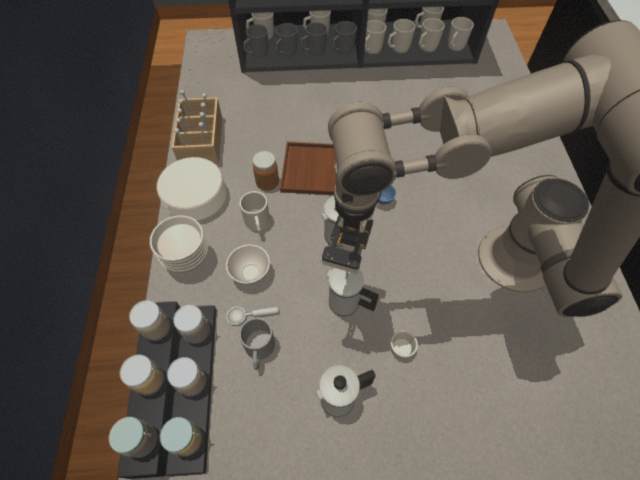

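Press A at (340,388) has its plunger down and has not moved. The gripper is over press B. I'll descend onto its knob.

Request:
{"fn": "send_rows", "kwargs": {
  "plan": [
    [[0, 0.001, -0.01], [0, 0, 0], 255],
    [[0, 0, -0.01], [0, 0, 0], 255],
    [[0, 0, -0.003], [0, 0, 0], 255],
    [[0, 0, -0.003], [0, 0, 0], 255],
    [[0, 0, -0.003], [0, 0, 0], 255],
    [[0, 0, -0.003], [0, 0, 0], 255]
  ]
}}

```text
time: 8.85
tool_pos: [0.5094, 0.1066, 0.2606]
tool_rot: [3.141, 0.0, 2.777]
contact_force: [-0.7, 1.0, 0.9]
opening: 0.0004
```

Request:
{"fn": "send_rows", "kwargs": {
  "plan": [
    [[0, 0, -0.002], [0, 0, 0], 255],
    [[0, 0, -0.002], [0, 0, 0], 255],
    [[0, 0, -0.002], [0, 0, 0], 255]
  ]
}}

```text
time: 9.15
tool_pos: [0.5094, 0.1065, 0.2552]
tool_rot: [3.141, 0.001, 2.777]
contact_force: [-0.1, 0.3, 3.7]
opening: 0.0004
```

Request:
{"fn": "send_rows", "kwargs": {
  "plan": [
    [[0, 0, -0.002], [0, 0, 0], 255],
    [[0, 0, -0.002], [0, 0, 0], 255],
    [[0, 0, -0.002], [0, 0, 0], 255]
  ]
}}

```text
time: 9.45
tool_pos: [0.5094, 0.1065, 0.2487]
tool_rot: [3.141, 0.0, 2.777]
contact_force: [-1.1, 0.9, 3.8]
opening: 0.0004
```

Request:
{"fn": "send_rows", "kwargs": {
  "plan": [
    [[0, 0, -0.002], [0, 0, 0], 255],
    [[0, 0, -0.002], [0, 0, 0], 255]
  ]
}}

```text
time: 9.65
tool_pos: [0.5094, 0.1065, 0.2446]
tool_rot: [3.141, 0.0, 2.777]
contact_force: [-0.9, 0.2, 3.8]
opening: 0.0006
```

Request:
{"fn": "send_rows", "kwargs": {
  "plan": [
    [[0, 0, -0.002], [0, 0, 0], 255],
    [[0, 0, -0.002], [0, 0, 0], 255]
  ]
}}

```text
time: 9.85
tool_pos: [0.5094, 0.1065, 0.2406]
tool_rot: [3.141, 0.0, 2.777]
contact_force: [-1.0, 0.6, 4.6]
opening: -0.0002
```

Request:
{"fn": "send_rows", "kwargs": {
  "plan": [
    [[0, 0, -0.002], [0, 0, 0], 255],
    [[0, 0, -0.002], [0, 0, 0], 255]
  ]
}}

```text
time: 10.05
tool_pos: [0.5093, 0.1065, 0.2366]
tool_rot: [3.141, 0.0, 2.777]
contact_force: [-0.1, -0.1, 3.4]
opening: 0.0006
```

Request:
{"fn": "send_rows", "kwargs": {
  "plan": [
    [[0, 0, -0.002], [0, 0, 0], 255],
    [[0, 0, -0.002], [0, 0, 0], 255]
  ]
}}

```text
time: 10.25
tool_pos: [0.5093, 0.1065, 0.2326]
tool_rot: [3.141, 0.0, 2.777]
contact_force: [0.4, 0.4, 4.7]
opening: 0.0001
```

Request:
{"fn": "send_rows", "kwargs": {
  "plan": [
    [[0, 0, -0.002], [0, 0, 0], 255],
    [[0, 0, -0.002], [0, 0, 0], 255]
  ]
}}

```text
time: 10.45
tool_pos: [0.5093, 0.1065, 0.2286]
tool_rot: [3.141, 0.0, 2.777]
contact_force: [0.5, 0.8, 3.9]
opening: 0.0002
```

Request:
{"fn": "send_rows", "kwargs": {
  "plan": [
    [[0, 0, -0.002], [0, 0, 0], 255],
    [[0, 0, -0.002], [0, 0, 0], 255]
  ]
}}

```text
time: 10.65
tool_pos: [0.5093, 0.1065, 0.2246]
tool_rot: [3.141, 0.0, 2.777]
contact_force: [0.1, 0.5, 3.1]
opening: 0.0003
```

Request:
{"fn": "send_rows", "kwargs": {
  "plan": [
    [[0, 0, -0.002], [0, 0, 0], 255],
    [[0, 0, -0.002], [0, 0, 0], 255]
  ]
}}

```text
time: 10.85
tool_pos: [0.5093, 0.1065, 0.2206]
tool_rot: [3.141, 0.0, 2.777]
contact_force: [-0.4, 1.4, 4.6]
opening: 0.0003
```

Request:
{"fn": "send_rows", "kwargs": {
  "plan": [
    [[0, 0, -0.002], [0, 0, 0], 255],
    [[0, 0, -0.002], [0, 0, 0], 255]
  ]
}}

```text
time: 11.05
tool_pos: [0.5093, 0.1065, 0.2166]
tool_rot: [3.141, 0.0, 2.777]
contact_force: [0.2, 1.4, 4.1]
opening: 0.0005
```

Request:
{"fn": "send_rows", "kwargs": {
  "plan": [
    [[0, 0, -0.002], [0, 0, 0], 255],
    [[0, 0, -0.002], [0, 0, 0], 255]
  ]
}}

```text
time: 11.25
tool_pos: [0.5093, 0.1065, 0.2126]
tool_rot: [3.142, 0.0, 2.777]
contact_force: [0.6, 2.1, 3.7]
opening: 0.0003
```

Request:
{"fn": "send_rows", "kwargs": {
  "plan": [
    [[0, 0, -0.002], [0, 0, 0], 255],
    [[0, 0, -0.002], [0, 0, 0], 255]
  ]
}}

```text
time: 11.45
tool_pos: [0.5093, 0.1065, 0.2086]
tool_rot: [3.141, 0.0, 2.777]
contact_force: [0.3, 0.2, 4.2]
opening: 0.0003
```

Request:
{"fn": "send_rows", "kwargs": {
  "plan": [
    [[0, 0, -0.002], [0, 0, 0], 255],
    [[0, 0, -0.002], [0, 0, 0], 255],
    [[0, 0, -0.002], [0, 0, 0], 255]
  ]
}}

```text
time: 11.75
tool_pos: [0.5093, 0.1065, 0.2026]
tool_rot: [3.142, 0.0, 2.777]
contact_force: [0.3, 0.8, 3.8]
opening: 0.0002
```

Request:
{"fn": "send_rows", "kwargs": {
  "plan": [
    [[0, 0, -0.002], [0, 0, 0], 255],
    [[0, 0, -0.002], [0, 0, 0], 255],
    [[0, 0, -0.002], [0, 0, 0], 255],
    [[0, 0, -0.002], [0, 0, 0], 255]
  ]
}}

```text
time: 12.15
tool_pos: [0.5093, 0.1065, 0.1946]
tool_rot: [3.141, 0.0, 2.777]
contact_force: [0.8, 0.9, 4.6]
opening: -0.0
```

Request:
{"fn": "send_rows", "kwargs": {
  "plan": [
    [[0, 0, -0.002], [0, 0, 0], 255],
    [[0, 0, -0.002], [0, 0, 0], 255],
    [[0, 0, -0.002], [0, 0, 0], 255],
    [[0, 0, -0.002], [0, 0, 0], 255]
  ]
}}

```text
time: 12.55
tool_pos: [0.5093, 0.1065, 0.1866]
tool_rot: [3.141, 0.0, 2.777]
contact_force: [1.3, 0.9, 3.4]
opening: 0.0006
```

Request:
{"fn": "send_rows", "kwargs": {
  "plan": [
    [[0, 0, -0.0015], [0, 0, 0], 255],
    [[0, 0, -0.0015], [0, 0, 0], 255]
  ]
}}

```text
time: 12.75
tool_pos: [0.5093, 0.1065, 0.1836]
tool_rot: [3.141, -0.0, 2.777]
contact_force: [0.1, 1.4, 5.3]
opening: 0.0003
```

Request:
{"fn": "send_rows", "kwargs": {
  "plan": [
    [[0, 0, -0.001], [0, 0, 0], 255],
    [[0, 0, -0.001], [0, 0, 0], 255],
    [[0, 0, -0.001], [0, 0, 0], 255],
    [[0, 0, 0], [0, 0, 0], 255]
  ]
}}

```text
time: 13.15
tool_pos: [0.5094, 0.1065, 0.1813]
tool_rot: [3.141, 0.001, 2.777]
contact_force: [-0.4, 1.9, 8.0]
opening: 0.0006
```

Request:
{"fn": "send_rows", "kwargs": {
  "plan": [
    [[0, 0, -0.0005], [0, 0, 0], 255],
    [[0, 0, 0], [0, 0, 0], 255],
    [[0, 0, 0.003], [0, 0, 0], 255],
    [[0, 0, 0.015], [0, 0, 0], 255],
    [[0, 0, 0.05], [0, 0, 0], 255],
    [[0, 0, 0.045], [0, 0, 0], 255],
    [[0, -0.04, 0], [0, 0, 0], 255],
    [[0, -0.04, 0], [0, 0, 0], 255],
    [[0, -0.04, 0], [0, 0, 0], 255],
    [[0, -0.04, 0], [0, 0, 0], 255],
    [[-0.001, -0.04, 0], [0, 0, 0], 255],
    [[0, -0.0155, 0], [0, 0, 0], 255],
    [[0, 0, 0], [0, 0, 0], 255],
    [[0, 0, 0], [0, 0, 0], 255]
  ]
}}

```text
time: 14.55
tool_pos: [0.508, -0.1084, 0.2927]
tool_rot: [3.141, -0.002, 2.776]
contact_force: [0.8, -0.0, 1.1]
opening: 0.0008
```

Request:
{"fn": "send_rows", "kwargs": {
  "plan": [
    [[0, 0, -0.01], [0, 0, 0], 255],
    [[0, 0, -0.01], [0, 0, 0], 255],
    [[0, 0, -0.003], [0, 0, 0], 255],
    [[0, 0, -0.003], [0, 0, 0], 255],
    [[0, 0, -0.003], [0, 0, 0], 255],
    [[0, 0, -0.003], [0, 0, 0], 255]
  ]
}}

```text
time: 15.15
tool_pos: [0.5084, -0.109, 0.2612]
tool_rot: [3.142, 0.0, 2.777]
contact_force: [0.4, -0.1, -0.1]
opening: 0.0004
```

Request:
{"fn": "send_rows", "kwargs": {
  "plan": [
    [[0, 0, -0.002], [0, 0, 0], 255],
    [[0, 0, -0.002], [0, 0, 0], 255],
    [[0, 0, -0.002], [0, 0, 0], 255]
  ]
}}

```text
time: 15.45
tool_pos: [0.5084, -0.1091, 0.2555]
tool_rot: [3.141, 0.001, 2.777]
contact_force: [-1.5, 0.1, 4.0]
opening: 0.0004
```

Request:
{"fn": "send_rows", "kwargs": {
  "plan": [
    [[0, 0, -0.002], [0, 0, 0], 255],
    [[0, 0, -0.002], [0, 0, 0], 255],
    [[0, 0, -0.002], [0, 0, 0], 255]
  ]
}}

```text
time: 15.75
tool_pos: [0.5084, -0.1091, 0.2495]
tool_rot: [3.142, 0.001, 2.777]
contact_force: [-1.5, -0.3, 4.5]
opening: 0.0005
```

Request:
{"fn": "send_rows", "kwargs": {
  "plan": [
    [[0, 0, -0.002], [0, 0, 0], 255],
    [[0, 0, -0.002], [0, 0, 0], 255]
  ]
}}

```text
time: 15.95
tool_pos: [0.5084, -0.1091, 0.2452]
tool_rot: [3.142, 0.0, 2.777]
contact_force: [-0.6, 0.5, 4.2]
opening: 0.0004
```

Request:
{"fn": "send_rows", "kwargs": {
  "plan": [
    [[0, 0, -0.002], [0, 0, 0], 255],
    [[0, 0, -0.002], [0, 0, 0], 255]
  ]
}}

```text
time: 16.15
tool_pos: [0.5084, -0.1091, 0.2411]
tool_rot: [3.142, 0.0, 2.777]
contact_force: [0.1, 0.3, 4.0]
opening: 0.0002
```

Request:
{"fn": "send_rows", "kwargs": {
  "plan": [
    [[0, 0, -0.002], [0, 0, 0], 255],
    [[0, 0, -0.002], [0, 0, 0], 255]
  ]
}}

```text
time: 16.35
tool_pos: [0.5083, -0.1091, 0.2371]
tool_rot: [3.142, 0.0, 2.777]
contact_force: [-0.7, -0.6, 4.9]
opening: 0.0004
```

Request:
{"fn": "send_rows", "kwargs": {
  "plan": [
    [[0, 0, -0.002], [0, 0, 0], 255],
    [[0, 0, -0.002], [0, 0, 0], 255]
  ]
}}

```text
time: 16.55
tool_pos: [0.5084, -0.1091, 0.2331]
tool_rot: [3.142, 0.0, 2.777]
contact_force: [0.6, -0.1, 3.3]
opening: -0.0001
```

Request:
{"fn": "send_rows", "kwargs": {
  "plan": [
    [[0, 0, -0.002], [0, 0, 0], 255],
    [[0, 0, -0.002], [0, 0, 0], 255]
  ]
}}

```text
time: 16.75
tool_pos: [0.5083, -0.109, 0.2291]
tool_rot: [3.142, 0.0, 2.777]
contact_force: [-0.1, -0.3, 4.6]
opening: 0.0005
```

Request:
{"fn": "send_rows", "kwargs": {
  "plan": [
    [[0, 0, -0.002], [0, 0, 0], 255],
    [[0, 0, -0.002], [0, 0, 0], 255]
  ]
}}

```text
time: 16.95
tool_pos: [0.5084, -0.1091, 0.2252]
tool_rot: [3.142, 0.0, 2.777]
contact_force: [-0.5, -0.1, 6.5]
opening: 0.0005
```

Request:
{"fn": "send_rows", "kwargs": {
  "plan": [
    [[0, 0, -0.0015], [0, 0, 0], 255],
    [[0, 0, -0.0015], [0, 0, 0], 255]
  ]
}}

```text
time: 17.15
tool_pos: [0.5084, -0.1091, 0.2226]
tool_rot: [3.142, 0.001, 2.777]
contact_force: [-1.1, 0.1, 8.7]
opening: 0.0005
```

Request:
{"fn": "send_rows", "kwargs": {
  "plan": [
    [[0, 0, -0.001], [0, 0, 0], 255],
    [[0, 0, -0.001], [0, 0, 0], 255]
  ]
}}

```text
time: 17.35
tool_pos: [0.5085, -0.1091, 0.221]
tool_rot: [3.142, 0.001, 2.777]
contact_force: [-1.2, 0.6, 9.6]
opening: 0.0006
```

The stiffening is confirmed: about 4 N rose to 9.6 N at roughly 45 mm, so I've stopped there. I'm retreating, opening the fingers and turning the jaws toward the handle, then I'll look again.

Request:
{"fn": "send_rows", "kwargs": {
  "plan": [
    [[0, 0, 0.002], [0, 0, 0], 255],
    [[0, 0, 0.005], [0, 0, 0], 255],
    [[0, 0, 0.02], [0, 0, 0], 255],
    [[0, 0, 0.05], [0, 0, 0], 255],
    [[-0.02, 0.03, 0.01], [0, 0, 0.12], 255],
    [[-0.02, 0.04, 0], [0, 0, 0.12], 0],
    [[-0.02, 0.04, 0], [0, 0, 0.12], 0],
    [[-0.02, 0.04, 0], [0, 0, 0.12], 0],
    [[-0.02, 0.04, 0], [0, 0, 0.12], 0],
    [[0, 0.04, 0], [0, 0, 0.12], 0],
    [[0, 0.04, 0], [0, 0, 0.015], 0],
    [[0, 0, 0], [0, 0, 0], 0]
  ]
}}

```text
time: 18.55
tool_pos: [0.4074, 0.1647, 0.307]
tool_rot: [3.14, -0.0, -2.766]
contact_force: [0.9, -0.1, 0.8]
opening: 0.0521
```

Run:
```python
from h import *
print(robot.observe()["qpos"].round(2))
c=imaging.read_camera("top");s=imaging.read_camera("scene")
r=c["pixels"][200:320,300:460,::-1];cv2.imwrite("pics/t2.png",cv2.resize(r,None,fx=5,fy=5,interpolation=cv2.INTER_CUBIC))
r=s["pixels"][130:270,270:410,::-1];cv2.imwrite("pics/s2.png",cv2.resize(r,None,fx=4,fy=4,interpolation=cv2.INTER_CUBIC))
```

```text
[ 0.21  0.13  1.59  0.    1.43 -1.74]
```

View pics/t2.png

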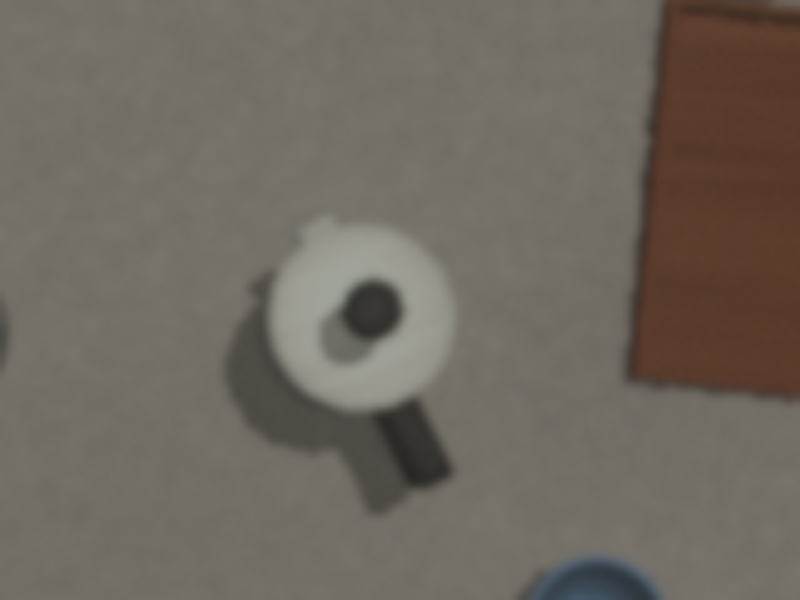

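View pics/s2.png

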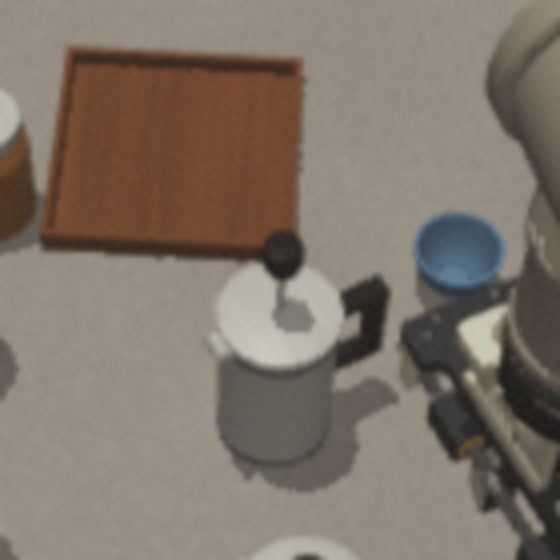

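Run:
```python
from h import *
c=imaging.read_camera("top")
f=lambda x,y:(x/5+300-.4,y/5+200-.4)
L=onz(c,*f(362,318),.149)
print("lid",L.round(4),"knob",onz(c,*f(372,308),.22).round(4),"lip",onz(c,*f(318,230),.145).round(4))
for nm,q,R in(("end",(434,480),.087),("mid",(408,440),0)):
    H=onz(c,*f(*q),.125);d=H-L;print(nm,H.round(4),np.hypot(*d[:2]).round(4),np.degrees(np.arctan2(d[1],d[0])).round(1))
g=c["pixels"].max(axis=2)[200:320,300:460]
m=(cv2.resize(g,None,fx=5,fy=5,interpolation=cv2.INTER_CUBIC)<62).astype(np.uint8)
k,l,st,ce=cv2.connectedComponentsWithStats(m)
for i in range(1,k):
    if st[i,4]>300:
        pts=np.argwhere(l==i)[:,::-1].astype(np.float32);rc=cv2.minAreaRect(pts);print(ce[i],st[i],rc)
        for q in cv2.boxPoints(rc): print("   ",q,onz(c,*f(*q),.125).round(4))
```

```text
lid [ 0.5081 -0.1096  0.149 ] knob [ 0.5091 -0.1088  0.22  ] lip [ 0.55   -0.0903  0.145 ]
end [ 0.432  -0.1434  0.125 ] 0.0832 -156.1
mid [ 0.451  -0.1316  0.125 ] 0.0611 -158.9
[370.93376068 311.19925214] [ 345  287   51   50 1872] ((371.1219787597656, 310.9024658203125), (45.91508483886719, 50.60029983520508), 51.34019470214844)
    [337.0244  308.78052] [ 0.5138 -0.0996  0.125 ]
    [376.53662 277.17078] [ 0.5285 -0.1188  0.125 ]
    [405.21954 313.0244 ] [ 0.5112 -0.1319  0.125 ]
    [365.70734 344.63416] [ 0.4965 -0.1128  0.125 ]
[411.33765087 445.69060936] [ 375  405   72   81 3397] ((411.10003662109375, 445.2000732421875), (83.62893676757812, 43.826927185058594), 63.43495178222656)
    [372.80005 417.60007] [ 0.4619 -0.1153  0.125 ]
    [412.00006 398.0001 ] [ 0.4708 -0.1341  0.125 ]
    [449.40002 472.80008] [ 0.4353 -0.1507  0.125 ]
    [410.2     492.40005] [ 0.4264 -0.132   0.125 ]
```

Request:
{"fn": "send_rows", "kwargs": {
  "plan": [
    [[0.0, -0.044, 0], [0, 0, 0.044], 0],
    [[0.004, -0.044, 0], [0, 0, 0], 0],
    [[0.004, -0.044, 0], [0, 0, 0], 0],
    [[0.004, -0.044, 0], [0, 0, 0], 0],
    [[0.004, -0.044, 0], [0, 0, 0], 0],
    [[0.004, -0.044, 0], [0, 0, 0], 0],
    [[0.006, -0.04, -0.02], [0, 0, 0], 0],
    [[0, 0, -0.02], [0, 0, 0], 0],
    [[0, 0, 0], [0, 0, 0], 0],
    [[0, 0, 0], [0, 0, 0], 0]
  ]
}}

```text
time: 19.7
tool_pos: [0.4338, -0.1436, 0.2675]
tool_rot: [3.141, -0.0, -2.729]
contact_force: [-0.2, 0.4, 0.8]
opening: 0.0921
```

Request:
{"fn": "send_rows", "kwargs": {
  "plan": [
    [[0.002, 0.002, -0.03], [0, 0, 0.006], 0],
    [[0, 0, -0.03], [0, 0, 0], 0],
    [[0, 0, -0.03], [0, 0, 0], 0],
    [[0, 0, -0.02], [0, 0, 0], 0],
    [[0, 0, -0.01], [0, 0, 0], 0],
    [[0, 0, -0.01], [0, 0, 0], 0]
  ]
}}

```text
time: 20.3
tool_pos: [0.4371, -0.141, 0.1379]
tool_rot: [-3.14, 0.001, -2.721]
contact_force: [-0.5, 0.4, 0.0]
opening: 0.0919
```

Run:
```python
from h import *
c=imaging.read_camera("top");s=imaging.read_camera("scene")
r=c["pixels"][200:340,290:450,::-1];cv2.imwrite("pics/t3.png",cv2.resize(r,None,fx=4,fy=4,interpolation=cv2.INTER_CUBIC))
r=s["pixels"][130:270,270:410,::-1];cv2.imwrite("pics/s3.png",cv2.resize(r,None,fx=4,fy=4,interpolation=cv2.INTER_CUBIC))
```

```text
(no output)
```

View pics/t3.png

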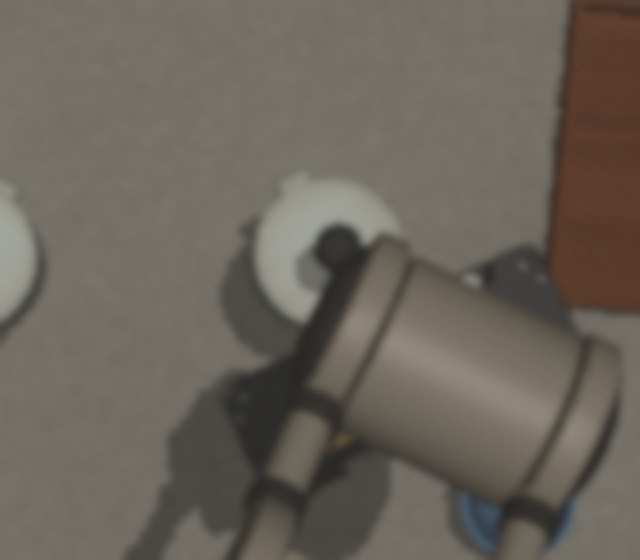

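View pics/s3.png

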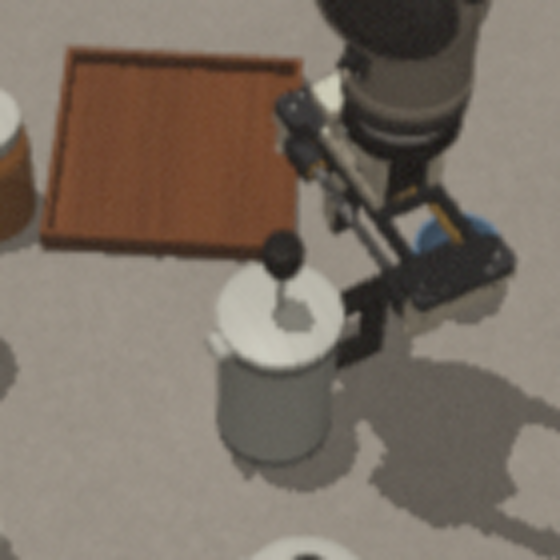

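Request:
{"fn": "send_rows", "kwargs": {
  "plan": [
    [[0, 0, -0.01], [0, 0, 0], 0],
    [[0, 0, -0.01], [0, 0, 0], 0],
    [[0, 0, -0.01], [0, 0, 0], 0]
  ]
}}

```text
time: 20.7
tool_pos: [0.4364, -0.1411, 0.1067]
tool_rot: [-3.141, 0.0, -2.721]
contact_force: [-0.4, 0.5, 0.2]
opening: 0.092
```

Request:
{"fn": "send_rows", "kwargs": {
  "plan": [
    [[0, 0, -0.01], [0, 0, 0], 0],
    [[0, 0, -0.005], [0, 0, 0], 0],
    [[0, 0, -0.003], [0, 0, 0], 0],
    [[0, 0, 0], [0, 0, 0], 0]
  ]
}}

```text
time: 21.1
tool_pos: [0.4361, -0.141, 0.0889]
tool_rot: [3.141, -0.0, -2.721]
contact_force: [0.2, -0.8, 0.7]
opening: 0.0916
```

Request:
{"fn": "send_rows", "kwargs": {
  "plan": [
    [[0, 0, 0], [0, 0, 0], 150],
    [[0, 0, 0], [0, 0, 0], 180],
    [[0, 0, 0], [0, 0, 0], 195],
    [[0, 0, 0], [0, 0, 0], 205],
    [[0, 0, 0], [0, 0, 0], 215],
    [[0, 0, 0], [0, 0, 0], 225],
    [[0, 0, 0], [0, 0, 0], 255],
    [[0, 0, 0], [0, 0, 0], 255],
    [[0, 0, 0], [0, 0, 0], 255]
  ],
  "newtons": 10
}}

```text
time: 22.0
tool_pos: [0.4363, -0.141, 0.0892]
tool_rot: [3.142, 0.0, -2.721]
contact_force: [-0.6, -0.6, 0.9]
opening: 0.0244
```

Request:
{"fn": "send_rows", "kwargs": {
  "plan": [
    [[0, 0, 0], [0, 0, 0], 255],
    [[0, 0, 0], [0, 0, 0], 255],
    [[0, 0, 0], [0, 0, 0], 255]
  ],
  "newtons": 55
}}

```text
time: 22.3
tool_pos: [0.4364, -0.1411, 0.0892]
tool_rot: [-3.142, 0.0, -2.721]
contact_force: [0.0, -1.4, -1.0]
opening: 0.0176
```

Request:
{"fn": "send_rows", "kwargs": {
  "plan": [
    [[0, 0, 0.003], [0, 0, 0], 255],
    [[0, 0, 0.005], [0, 0, 0], 255],
    [[0, 0, 0.01], [0, 0, 0], 255],
    [[0, 0, 0.02], [0, 0, 0], 255],
    [[0, 0, 0.02], [0, 0, 0], 255],
    [[0, 0, 0], [0, 0, 0], 255]
  ]
}}

```text
time: 22.9
tool_pos: [0.4378, -0.1417, 0.1499]
tool_rot: [-3.137, 0.003, -2.721]
contact_force: [0.1, 0.3, -4.1]
opening: 0.0177
```

Run:
```python
from h import *
c=imaging.read_camera("top");s=imaging.read_camera("scene")
r=c["pixels"][200:340,290:450,::-1];cv2.imwrite("pics/t4.png",cv2.resize(r,None,fx=4,fy=4,interpolation=cv2.INTER_CUBIC))
r=s["pixels"][130:270,270:410,::-1];cv2.imwrite("pics/s4.png",cv2.resize(r,None,fx=4,fy=4,interpolation=cv2.INTER_CUBIC))
o=robot.observe();print(o["contact_force"],o["torque"])
```

```text
[-0.36374444  0.09372707 -4.23753382] [-0.07266062  0.30342292  0.04290892]
```

View pics/s4.png

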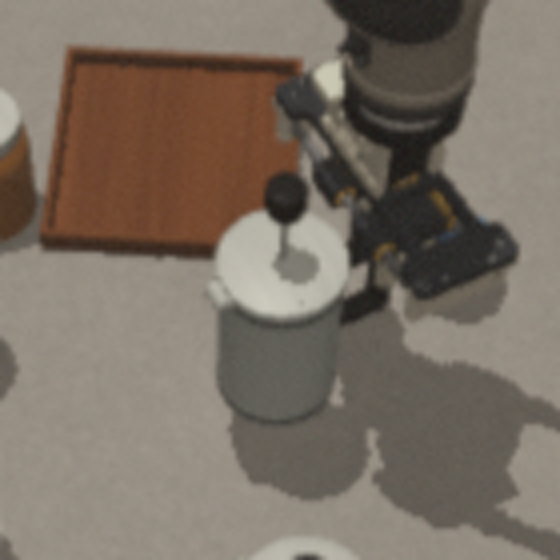

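View pics/t4.png

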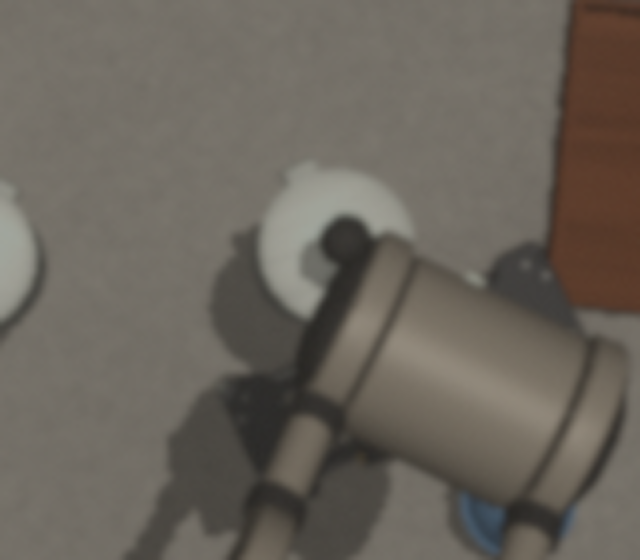

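Request:
{"fn": "send_rows", "kwargs": {
  "plan": [
    [[0.002, -0.008, 0], [0, 0, 0], 255],
    [[0.004, -0.016, 0], [0, 0, 0], 255],
    [[0.006, -0.026, 0], [0, 0, 0], 255],
    [[0.006, -0.028, 0], [0, 0, 0], 255],
    [[0.006, -0.028, 0], [0, 0, 0], 255],
    [[0.006, -0.028, 0], [0, 0, 0], 255],
    [[0.006, -0.028, 0], [0, 0, 0], 255],
    [[0.006, -0.028, 0], [0, 0, 0], 255],
    [[0.006, -0.026, 0], [0, 0, 0], 255],
    [[0.005, -0.02, 0], [0, 0, 0], 255],
    [[0.003, -0.014, 0], [0, 0, 0], 255],
    [[0.002, -0.008, 0], [0, 0, 0], 255],
    [[0, 0, 0], [0, 0, 0], 255],
    [[0, 0, 0], [0, 0, 0], 255]
  ]
}}

```text
time: 24.4
tool_pos: [0.4939, -0.3988, 0.1465]
tool_rot: [3.14, -0.0, -2.722]
contact_force: [0.9, -0.2, -3.4]
opening: 0.0177
```

Run:
```python
from h import *
c=imaging.read_camera("top");s=imaging.read_camera("scene")
r=c["pixels"][150:310,370:530,::-1];cv2.imwrite("pics/t5.png",cv2.resize(r,None,fx=3.5,fy=3.5,interpolation=cv2.INTER_CUBIC))
r=s["pixels"][80:250,240:410,::-1];cv2.imwrite("pics/s5.png",cv2.resize(r,None,fx=3.5,fy=3.5,interpolation=cv2.INTER_CUBIC))
```

```text
(no output)
```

View pics/s5.png

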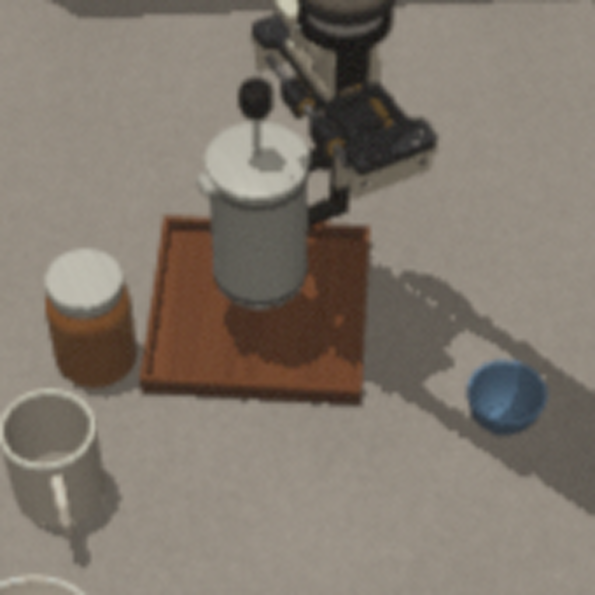

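View pics/t5.png

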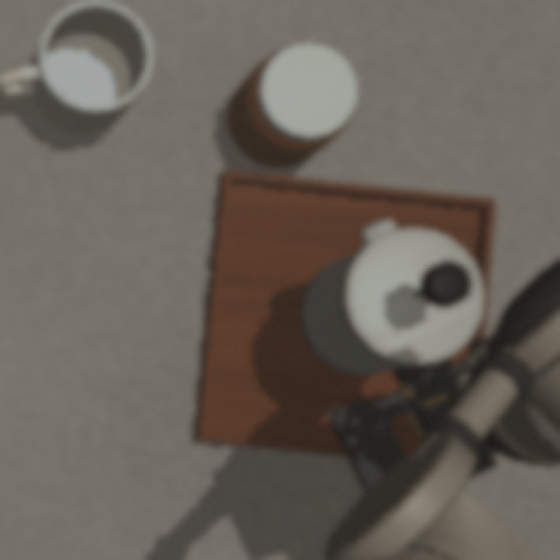

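Request:
{"fn": "send_rows", "kwargs": {
  "plan": [
    [[0, 0, -0.005], [0, 0, 0], 255],
    [[0, 0, -0.01], [0, 0, 0], 255],
    [[0, 0, -0.01], [0, 0, 0], 255],
    [[0, 0, -0.01], [0, 0, 0], 255],
    [[0, 0, -0.006], [0, 0, 0], 255],
    [[0, 0, -0.003], [0, 0, 0], 255],
    [[0, 0, 0], [0, 0, 0], 255]
  ]
}}

```text
time: 25.2
tool_pos: [0.4941, -0.3989, 0.1026]
tool_rot: [3.141, -0.0, -2.721]
contact_force: [-0.2, -0.1, -3.6]
opening: 0.018
```

Request:
{"fn": "send_rows", "kwargs": {
  "plan": [
    [[0, 0, -0.002], [0, 0, 0], 255],
    [[0, 0, -0.002], [0, 0, 0], 255],
    [[0, 0, 0], [0, 0, 0], 255]
  ]
}}

```text
time: 25.5
tool_pos: [0.4943, -0.399, 0.0992]
tool_rot: [3.141, -0.0, -2.721]
contact_force: [0.1, 0.1, -4.2]
opening: 0.0176
```

Request:
{"fn": "send_rows", "kwargs": {
  "plan": [
    [[0, 0, -0.001], [0, 0, 0], 255],
    [[0, 0, -0.001], [0, 0, 0], 255],
    [[0, 0, 0], [0, 0, 0], 255]
  ]
}}

```text
time: 25.8
tool_pos: [0.4942, -0.399, 0.0971]
tool_rot: [3.141, -0.0, -2.721]
contact_force: [-0.7, 0.5, -5.4]
opening: 0.0175
```

Request:
{"fn": "send_rows", "kwargs": {
  "plan": [
    [[0, 0, -0.001], [0, 0, 0], 255],
    [[0, 0, 0], [0, 0, 0], 255]
  ]
}}

```text
time: 26.0
tool_pos: [0.4942, -0.399, 0.0961]
tool_rot: [3.141, -0.0, -2.721]
contact_force: [0.3, -0.0, -5.9]
opening: 0.018
```

Request:
{"fn": "send_rows", "kwargs": {
  "plan": [
    [[0, 0, -0.001], [0, 0, 0], 255],
    [[0, 0, 0], [0, 0, 0], 255]
  ]
}}

```text
time: 26.2
tool_pos: [0.4944, -0.3991, 0.0955]
tool_rot: [-3.141, 0.0, -2.721]
contact_force: [0.2, 0.5, -2.8]
opening: 0.0174
```

Request:
{"fn": "send_rows", "kwargs": {
  "plan": [
    [[0, 0, -0.001], [0, 0, 0], 255],
    [[0, 0, 0], [0, 0, 0], 255]
  ]
}}

```text
time: 26.4
tool_pos: [0.4944, -0.3993, 0.0953]
tool_rot: [-3.141, 0.0, -2.721]
contact_force: [-3.3, 1.3, 3.7]
opening: 0.0178
```

Request:
{"fn": "send_rows", "kwargs": {
  "plan": [
    [[0, 0, 0.0005], [0, 0, 0], 255],
    [[0, 0, 0], [0, 0, 0], 255],
    [[0, 0, 0], [0, 0, 0], 255]
  ],
  "newtons": 5
}}

```text
time: 26.7
tool_pos: [0.4945, -0.3994, 0.0953]
tool_rot: [-3.141, 0.0, -2.721]
contact_force: [-1.8, -0.4, 3.7]
opening: 0.0177
```

Request:
{"fn": "send_rows", "kwargs": {
  "plan": [
    [[0, 0, 0], [0, 0, 0], 190],
    [[0, 0, 0], [0, 0, 0], 160],
    [[0, 0, 0], [0, 0, 0], 100],
    [[0, 0, 0], [0, 0, 0], 0],
    [[0, 0, 0], [0, 0, 0], 0],
    [[0, 0, 0], [0, 0, 0], 0],
    [[0, 0, 0], [0, 0, 0], 0],
    [[0, 0, 0], [0, 0, 0], 0]
  ]
}}

```text
time: 27.5
tool_pos: [0.4943, -0.399, 0.0947]
tool_rot: [3.141, 0.0, -2.721]
contact_force: [0.7, -0.3, 0.7]
opening: 0.0747
```

Request:
{"fn": "send_rows", "kwargs": {
  "plan": [
    [[0, 0, 0.01], [0, 0, 0], 0],
    [[0, 0, 0.02], [0, 0, 0], 0],
    [[0, 0, 0.04], [0, 0, 0], 0],
    [[0, 0, 0.05], [0, 0, 0], 0],
    [[0, 0, 0.05], [0, 0, 0], 0],
    [[-0.03, 0.01, 0.03], [0, 0, 0], 0],
    [[-0.04, 0.03, 0.0], [0, 0, 0], 0],
    [[-0.04, 0.03, 0], [0, 0, 0], 0],
    [[0, 0.04, 0], [0, 0, 0], 0],
    [[0, 0.04, 0], [0, 0, 0], 0],
    [[0, 0.04, 0], [0, 0, 0], 0],
    [[0, 0.04, 0], [0, 0, 0], 0],
    [[0, 0, 0], [0, 0, 0], 0],
    [[0, 0, 0], [0, 0, 0], 0]
  ]
}}

```text
time: 28.9
tool_pos: [0.3845, -0.1686, 0.2958]
tool_rot: [-3.14, 0.001, -2.719]
contact_force: [-0.5, 0.5, -0.7]
opening: 0.0918
```

Run:
```python
from h import *
for n in("top","scene"):
    c=imaging.read_camera(n);cv2.imwrite(f"pics/{n}6.png",c["pixels"][:,:,::-1])
```

```text
(no output)
```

View pics/top6.png

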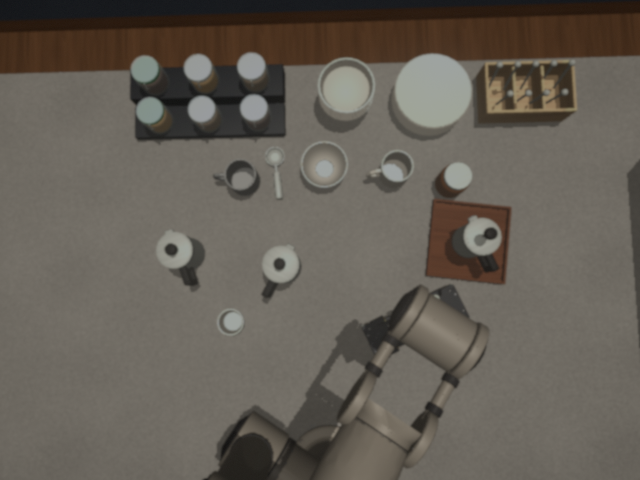

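View pics/scene6.png

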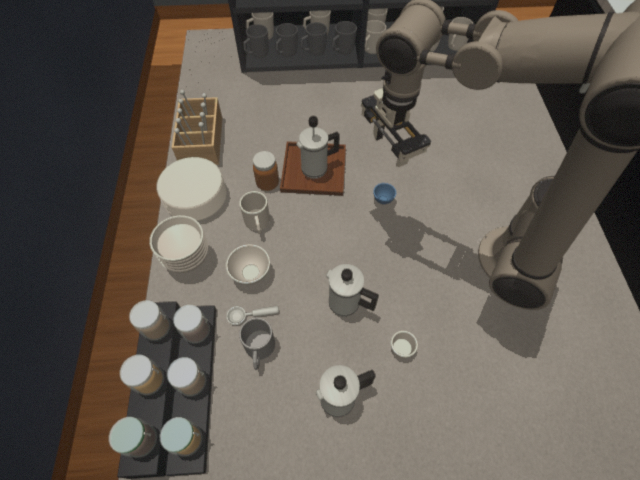

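The faulty press stands upright in the tray, with its lid at (482,237) in the top view. The other two have their plungers down, and the ramekin, bowl and other bystanders are where they were. I'll check knob heights by triangulation.

Run:
```python
from h import *
c=imaging.read_camera("top");s=imaging.read_camera("scene");P=c["pixels"];S=s["pixels"]
for n,t,q in(("A",(171,250),(340,382)),("B",(279,264),(347,274)),("C",(490,234),(313,122))):
    r=9
    bt,a=blob(P,(t[0]-r,t[1]-r,t[0]+r,t[1]+r),65,np.array(t)); bs,b=blob(S,(q[0]-r,q[1]-r,q[0]+r,q[1]+r),65,np.array(q))
    p,e=tri(ray(c,*bt),ray(s,*bs));print(n,bt.round(1),a,bs.round(1),b,p.round(4),np.round(e,4))
print("C lid",onz(c,482,237,.155).round(4)); print(robot.observe()["tool_pos"])
```

```text
A [170.8 249.4] [11 10 86] [339.9 382.3] [ 11  13 106] [0.5469 0.358  0.1717] [0.0003 0.0003]
B [278.8 263.7] [ 9 10 72] [346.5 274.9] [10 11 93] [0.5094 0.1064 0.1718] [0.0001 0.0001]
C [489.9 233.4] [ 13  11 104] [312.6 121.4] [ 8 11 72] [ 0.566  -0.3659  0.2174] [0.0002 0.0002]
C lid [ 0.5642 -0.3653  0.155 ]
[ 0.38434086 -0.17001619  0.29477029]
```

Run:
```python
from cell import robot
print(robot.observe()["time"]); print(robot.hand_in())
```

```text
29.1
the job is handed in; nothing more can be done
None
```

I tested all three presses. The two sound ones are still in place with their plungers home, and the faulty one stands upright in the return tray. I handed the job in at 29.1 s of the 72 s, with the gripper clear and touching nothing.

| Press (position when tested) | What I felt | Where it is now |
|---|---|---|
| (0.547, 0.357) | Even push of about 5 N, soft stop at the end, highest reading 9.8 N | Same place, plunger home |
| (0.509, 0.106) | Even push of about 4 N, soft stop at the end, highest reading 8 N | Same place, plunger home |
| (0.508, −0.109) | Climbed from about 4 N to 9.6 N by roughly 45 mm, so I stopped there | In the tray, lid at about (0.564, −0.365); tray centre is (0.567, −0.368) |

**Last checks:** In the final pictures the faulty press stands upright inside the tray rim. The two sound presses and the bystanders look unmoved.

**Checks that disagreed:**
- **First contact:** the fingers met each knob at about z = 0.260, not the 0.267 given for a plunger right up.
- **Travel:** the cameras show only about 80 mm of knob travel on the two sound presses instead of 85 mm. That would fit plungers that started slightly down. I took them as home because of the soft-stop force and a tool height of 0.181 to 0.182.
- **Faulty press knob:** it measured about 7 to 13 mm lower than where the stiffening began. One of the knob outlines looked cut off, so I put this down to measurement error and did not measure again.

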